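# Scan the copper seam with the hand probe

## Robot

A 6-joint arm with a two-finger parallel gripper is mounted at the origin on a cart in front of the work surface, level with it; the furniture and walls round the work are solid. World frame = base frame: x ahead of the robot, y to its left, z up, the work surface at z = 0. Lengths are in m, angles in rad, forces in N, time in s.
With the tool pointing down it reaches from about 0.425 to 0.95 m from the base axis. Payload 3.5 kg.
Tool frame: the origin (TCP) lies midway between the tips of the shut fingers; the grasp point (between the pads) lies 19 mm behind it; x points along the fingers, y is the direction in which the jaws open and shut, and the axes are right-handed (so a half turn about x gives the same grasp; the last joint's range is limited). The gripper opens to 85 mm and grips with 20 to 120 N. Pads are 22 mm wide; open, the fingers measure 114 mm over their backs; the gripper's body (76 mm by 85 mm) begins 54 mm behind the grasp point. The pads swing forward as they close: fully open they stand 13 mm farther back than shut.
Start: joints at [-1.33, 0.286, 1.577, -0, 1.279, -0.15], TCP at [0.257, -0.624, 0.231] pointing down, gripper open.
Joint ranges: [-2.77, 2.77], [-0.9, 2.22], [0.21, 2.48], [-1.53, 4.67], [0.24, 2.81], [-2.84, 2.84]. Speed limits (rad/s): [2.79, 2.79, 3.14, 3.14, 3.14, 3.14].

## Interface

Orientations are given as a unit quaternion [x, y, z, w].
In Python, from plant import ctrl, vision gives the robot as it stands. The module is installed in compiled form; this text tells all that it offers.
- The arm moves only by the tool play_rows, never from a script. Its arguments are lists of equal length, an entry for each row: "claw": the closure in counts, from 0 (fully open) to 255 (shut); "travel": the shift along the tool's x, y, z in m, a list of three; "dr": the turn, a rotation vector about the tool's x, y, z in rad, a list of three. In form: {"claw": [claw, ...], "travel": [[tx, ty, tz], ...], "dr": [[wx, wy, wz], ...]}. A call has 1 to 20 rows; each row is the pose to reach, as a shift and turn from the pose measured when the call began, along the tool's axes at that moment; what a row does not reach only later rows make up. A row lasts 1/10 s, in which the tool goes at most 50 mm and 8.59 degrees, less where a joint would pass 70% of its speed; a pose out of reach is approached as far as the arm can. A call with a gripper value outside its range is refused whole. The fingers move at their own pace and stop on an object; "force" is the grip in N (left out, the last holds). Time passes only in rows, so rows that repeat a pose let the fingers close. It gives the time, the measured TCP pose, the force and the opening at its end, in the units of the state.
- ctrl.get_state(): the state, without advancing time (a new reading comes with each control period).
- vision.read_camera(name): name is "scene" or "top"; returns a dict with "img" (480x640x3 uint8, red, green, blue), "range_z" (480x640 float32, m along the optical axis (not along the pixel's ray), 0 where there is no reading), "K" (3x3 intrinsics, pixels), "distortion" ([k1, k2, p1, p2, k3] as OpenCV has them; the pictures are not rectified), "world_to_cam" (4x4, takes a point from world to camera coordinates). Camera axes: x right, y up, looking along -z (the intrinsics and any distortion apply to the point x, -y, -z); pixel columns grow to the right and rows downward; lengths in m; the calibration is good to about 2 mm. A picture is of the moment at which its call begins.
- ctrl.sign_off(): hands the job in, once; it reports no verdict.
The state is a dict: "time": time; "qpos": joint angles; "dq": joint speeds; "joint_efforts": joint torques, N m; "eef_pos": TCP position; "tcp_rot": TCP orientation; "contact_force": force on the tool from outside, world axes, zero at the start; "wrist_torque": the same for the moment, N m; "opening": opening from 0.0 (shut) to 1.0 (fully open).
Only numpy, scipy, OpenCV 4.12 (cv2) and the standard library are available. Lean on these libraries where they do the work, as an engineer would, in place of code of your own. Each camera call takes 0.05 s, during which the arm holds its last target.

## Task

Take the yellow-handled inspection probe out of its stand, and with the probe upright guide its tip slowly (no faster than 5 cm per second) along the whole copper-coloured seam, from the end with the red dot to the other end, with the tip touching the seam lightly or no more than 1 cm above it. Then put the probe back in its stand. The similar panel with the black seam must not be scanned.

Things in the scene. Friction and masses are not known exactly. Their poses are not given: they have to be found in the camera images.
- probe: Inspection probe, 135 mm long, about 80 g, standing upright in the stand. Origin at its tip (lower end), z along the probe towards the handle. Steel stem 16 mm in diameter (tapering to a 6 mm tip over the lowest 22 mm), black collar 34 mm in diameter from 55 to 59 mm above the tip, round yellow handle 18 mm in diameter from 59 to 129 mm above the tip (grip it there, near 103 mm, from any side), black end cap 12 mm in diameter up to 135 mm.
- probe_stand: Fixed grey block, 50 x 50 x 60 mm (z 60), origin at the centre of its underside, z up, with a round 22 mm hole straight down through its middle (3 mm chamfer at the mouth). The probe's collar rests on the top of the block, so that in place the tip hangs 5 mm above the table, on the block's z axis.
- copper_panel: Fixed: two bright metal plates on a dark backing plate (x 92, y 130, 8 mm thick), with a 10 mm wide copper-coloured seam between them. Origin: centre of the underside, z up. The seam runs along y at x = 0, from y = -50 mm to +50 mm, its top at z = 20 mm, flush with the plates. A 12 mm red dot on the backing plate at y = -57 mm marks its first end. May change places with the black panel.
- black_panel: Fixed panel of the same build, size and axes as the copper one, but with a black seam; not to be scanned.
Not all that is in view belongs to the job. Of the things that look like the probe, the middle-sized one is meant.

How it is judged:
On the way, in this order (a step that is already met when the one before it is completed fails the run):
1. the tip of the upright probe is on or just above the copper seam at the red-dot end (-62 to -38 mm along the seam from its middle, within 11 mm sideways and 14 mm above) (y of probe in the frame of copper_panel between -0.062 and -0.038 m and x of probe in the frame of copper_panel between -0.011 and 0.011 m and z of probe in the frame of copper_panel below 0.034 m and angle between probe's own z axis and vertical below 0.35 rad), for 0.04 s.
2. the tip of the upright probe is on or just above the copper seam at a quarter of the way (-31 to -15 mm along the seam from its middle, within 11 mm sideways and 14 mm above) (y of probe in the frame of copper_panel between -0.031 and -0.015 m and x of probe in the frame of copper_panel between -0.011 and 0.011 m and z of probe in the frame of copper_panel below 0.034 m and angle between probe's own z axis and vertical below 0.35 rad), for 0.04 s.
3. the tip of the upright probe is on or just above the copper seam at the middle (-8 to 8 mm along the seam from its middle, within 11 mm sideways and 14 mm above) (y of probe in the frame of copper_panel between -0.008 and 0.008 m and x of probe in the frame of copper_panel between -0.011 and 0.011 m and z of probe in the frame of copper_panel below 0.034 m and angle between probe's own z axis and vertical below 0.35 rad), for 0.04 s.
4. the tip of the upright probe is on or just above the copper seam at three quarters of the way (15 to 31 mm along the seam from its middle, within 11 mm sideways and 14 mm above) (y of probe in the frame of copper_panel between 0.015 and 0.031 m and x of probe in the frame of copper_panel between -0.011 and 0.011 m and z of probe in the frame of copper_panel below 0.034 m and angle between probe's own z axis and vertical below 0.35 rad), for 0.04 s.
5. the tip of the upright probe is on or just above the copper seam at the far end (38 to 62 mm along the seam from its middle, within 11 mm sideways and 14 mm above) (y of probe in the frame of copper_panel between 0.038 and 0.062 m and x of probe in the frame of copper_panel between -0.011 and 0.011 m and z of probe in the frame of copper_panel below 0.034 m and angle between probe's own z axis and vertical below 0.35 rad), for 0.04 s.
At the end, for the whole second after the job is handed in: The probe is back in its stand and at rest: its axis within 10 mm of the stand's, its tip -5 to 12 mm above the table, upright to 0.15 rad (horizontal distance between probe and probe_stand below 0.01 m and z of probe in the frame of probe_stand between -0.005 and 0.012 m and angle between probe's own z axis and vertical below 0.15 rad and linear speed of probe below 0.02 m/s); the robot touches nothing.
It fails at once if the probe moves faster than 0.08 m/s while its tip is at the copper seam between its ends (y of probe in the frame of copper_panel between -0.035 and 0.035 m and x of probe in the frame of copper_panel between -0.011 and 0.011 m and z of probe in the frame of copper_panel below 0.034 m and linear speed of probe above 0.08 m/s).
It fails at once if the probe is pressed on the copper panel with more than 20 N (contact force between probe and copper_panel above 20 N).
It fails at once if the black-seamed panel is scanned: the tip comes down on its seam (z of probe in the frame of black_panel below 0.034 m and x of probe in the frame of black_panel between -0.011 and 0.011 m and y of probe in the frame of black_panel between -0.05 and 0.05 m).
It also fails if it takes over 51 s, if anything falls off the work surface, if the arm or the gripper's body presses on something with over 40 N, if the wrist force passes 120 N, or if a joint passes its speed limit or range.

## Working session

There is one attempt and no reset: what is moved stays moved. The work goes in short steps, Python scripts to look and compute and a tool call to move; the robot and the scene stay as the last step left them, time stands still between calls to the robot, and variables do not carry over. Pictures are saved under pics/ and viewed, and the job is handed in when it is done.

Besides the shell and the picture viewer there is one more tool, called as a command line: name --argument value ..., lists and objects as JSON in quotes. play_rows: Moves the arm, as the interface text tells. Its arguments: {"type":"object","properties":{"claw":{"type":"array","items":{"type":"number"}},"travel":{"type":"array","items":{"type":"array","items":{"type":"number"}}},"dr":{"type":"array","items":{"type":"array","items":{"type":"number"}}},"force":{"type":"number"}},"required":["claw","travel","dr"]}

```bash
mkdir -p pics; cat > h.py <<'E'
import numpy as np, cv2
from plant import ctrl, vision
def cast(c,uv,z):
    K=np.array(c['K']);d=np.array(c['distortion'],float);T=np.array(c['world_to_cam'])
    p=cv2.undistortPoints(np.array(uv,float).reshape(-1,1,2),K,d).reshape(-1,2)
    r=np.c_[p[:,0],-p[:,1],-np.ones(len(p))]
    R=T[:3,:3];o=-R.T@T[:3,3];w=r@R
    return o+w*((z-o[2])/w[:,2])[:,None]
def pts(c,uv):
    K=np.array(c['K']);d=np.array(c['distortion'],float);T=np.array(c['world_to_cam'])
    uv=np.array(uv).reshape(-1,2)
    p=cv2.undistortPoints(uv.astype(float).reshape(-1,1,2),K,d).reshape(-1,2)
    r=np.c_[p[:,0],-p[:,1],-np.ones(len(p))]*c['range_z'][uv[:,1].astype(int),uv[:,0].astype(int)][:,None]
    return (r-T[:3,3])@T[:3,:3]
def proj(c,P):
    K=np.array(c['K']);d=np.array(c['distortion'],float);T=np.array(c['world_to_cam'])
    q=np.array(P,float).reshape(-1,3)@T[:3,:3].T+T[:3,3]
    return cv2.projectPoints(q*[1,-1,-1],np.zeros(3),np.zeros(3),K,d)[0].reshape(-1,2)
E
python3 - <<'E'
from h import *
import pickle
for n in('scene','top'):
    c=vision.read_camera(n);pickle.dump(c,open(n+'.pkl','wb'))
    cv2.imwrite(f'pics/{n}0.png',c['img'][:,:,::-1])
    T=np.array(c['world_to_cam']);print(n,-T[:3,:3].T@T[:3,3],T[:3,:3].round(2).tolist(),c['K'],c['distortion'])
print(ctrl.get_state())
E
```

```text
scene [-0.18166577 -0.40405024  0.4062209 ] [[0.54, -0.84, -0.02], [0.34, 0.2, 0.92], [-0.77, -0.51, 0.39]] [[472.50546626   0.         312.45404958]
 [  0.         472.50546626 237.74482931]
 [  0.           0.           1.        ]] [-0.08533757  0.          0.          0.          0.        ]
top [0.31871986 0.03273798 1.13938665] [[-0.01, -1.0, -0.0], [0.98, -0.01, 0.18], [-0.18, -0.0, 0.98]] [[522.28230657   0.         318.60746317]
 [  0.         522.28230657 230.40501962]
 [  0.           0.           1.        ]] [0.02010225 0.         0.         0.         0.        ]
{'time': 0.1, 'qpos': array([-1.32997611e+00,  2.87129417e-01,  1.57804861e+00, -1.82843439e-05,
        1.27861396e+00, -1.49991689e-01]), 'dq': array([-9.11033060e-05, -1.53831055e-03, -2.04982253e-03, -2.24225273e-04,
       -1.56180892e-03,  1.05902543e-03]), 'joint_efforts': array([-1.39478075e-04, -4.07296801e+01, -2.93700349e+01, -1.79939802e-04,
        3.42761123e-03,  2.16365720e-06]), 'eef_pos': array([ 0.25701642, -0.62349871,  0.23004086]), 'tcp_rot': array([-0.69360752, -0.13807348,  0.69369048, -0.13652048]), 'contact_force': array([-0.31803173, -0.45096103, -0.01831324]), 'wrist_torque': array([ 0.01528668, -0.05537236, -0.07729352]), 'opening': 1.001978929540951}
```

View pics/scene0.png

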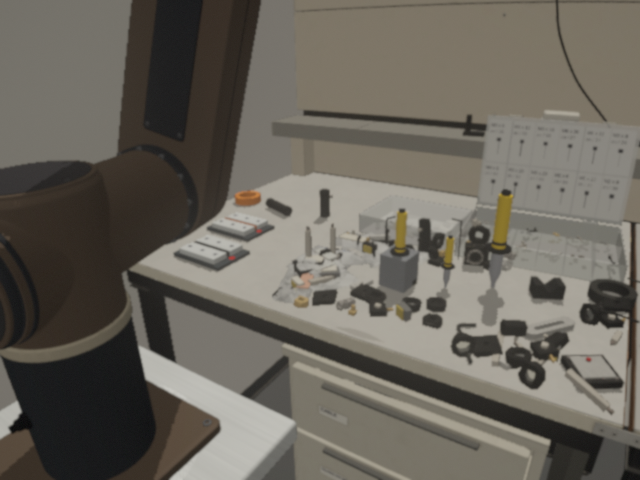

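View pics/top0.png

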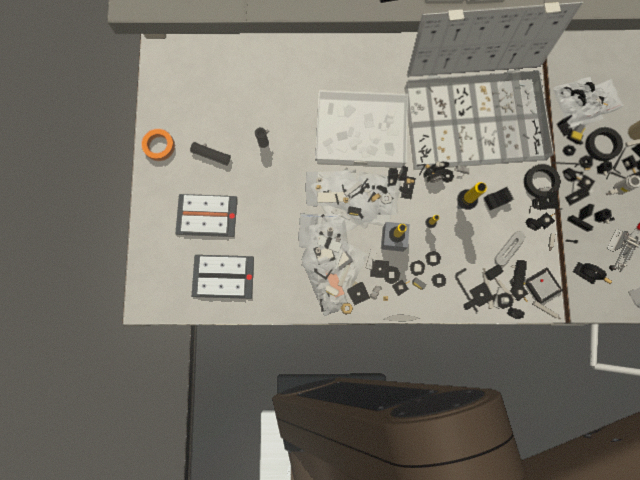

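The candidates for the probe are, in the scene view: (401,230), standing in the grey block; (449,250), a small one; and (503,220), a large one. The middle-sized one in the stand is the one I want. In the top view the copper seam is at (207,215) with its red dot at (233,216). The black-seam panel is at (223,277).

```bash
python3 - <<'E'
from h import *
import pickle
c=pickle.load(open('top.pkl','rb'));s=pickle.load(open('scene.pkl','rb'))
a=cv2.resize(c['img'][180:310,160:270],None,fx=5,fy=4.6,interpolation=2)
b=cv2.resize(s['img'][190:310,370:530],None,fx=5,fy=5,interpolation=2)
cv2.imwrite('pics/panels.png',a[:,:,::-1]);cv2.imwrite('pics/stand_s.png',b[:,:,::-1])
cv2.imwrite('pics/stand_t.png',cv2.resize(c['img'][170:270,360:500],None,fx=5.7,fy=5.7,interpolation=2)[:,:,::-1])
def comps(c,m,n,z,mn=8):
    k,l,st,ce=cv2.connectedComponentsWithStats(m.astype(np.uint8))
    for i in range(1,k):
        if st[i,4]>=mn:
            print(n,ce[i].round(1),st[i],cast(c,ce[i],z).round(4))
for n,k in(('top',c),('scene',s)):
    h=cv2.cvtColor(k['img'],cv2.COLOR_RGB2HSV);H,S,V=[h[...,i].astype(int) for i in range(3)]
    comps(k,((H<6)|(H>174))&(S>150)&(V>90),n+' red',.008)
    comps(k,(H>6)&(H<16)&(S>110)&(V>80)&(np.arange(640)<300)[None],n+' copper',.02)
    comps(k,(H>18)&(H<30)&(S>150)&(V>80),n+' yellow',.159)
E
```

```text
top red [231.5 215.4] [229 213   6   5  19] [[0.5648 0.2297 0.008 ]]
top red [638.4 226.1] [637 223   3   7  14] [[ 0.5349 -0.6616  0.008 ]]
top red [248.8 276.8] [247 275   5   5  20] [[0.4284 0.1889 0.008 ]]
top copper [157.6 144.2] [142 129  32  32 563] [[0.7269 0.3976 0.02  ]]
top copper [204.9 213.3] [183 211  45   5 135] [[0.5671 0.2861 0.02  ]]
top yellow [576.1 135.2] [571 131  11   9  70] [[ 0.6883 -0.4696  0.159 ]]
top yellow [473.4 193.2] [464 182  23  21 223] [[ 0.5726 -0.2626  0.159 ]]
top yellow [623.3 189.2] [621 188   6   3  10] [[ 0.5783 -0.5489  0.159 ]]
top yellow [432.7 219.8] [429 215  10   9  44] [[ 0.5209 -0.182   0.159 ]]
top yellow [399.1 230.6] [394 224  12  13  81] [[ 0.5002 -0.1171  0.159 ]]
scene red [231.5 257.5] [230 257   4   2   8] [[0.4322 0.1931 0.008 ]]
scene copper [247.1 197.5] [235 191  25  14 303] [[0.7117 0.3871 0.02  ]]
scene yellow [502.2 218.5] [494 194  18  49 547] [[ 0.4979 -0.2875  0.159 ]]
scene yellow [400.7 229.9] [397 213   9  34 221] [[ 0.3839 -0.1766  0.159 ]]
scene yellow [448.6 250.5] [445 239   8  24 114] [[ 0.3508 -0.2547  0.159 ]]
scene yellow [498.3 246.7] [493 245  12   4  33] [[ 0.3932 -0.3057  0.159 ]]
```

View pics/panels.png

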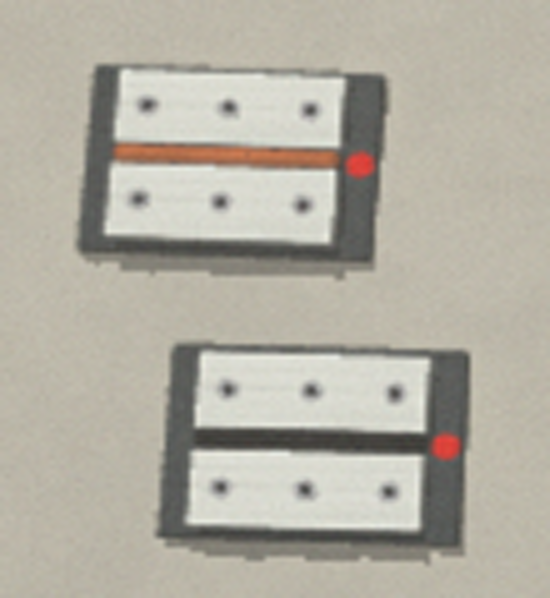

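View pics/stand_s.png

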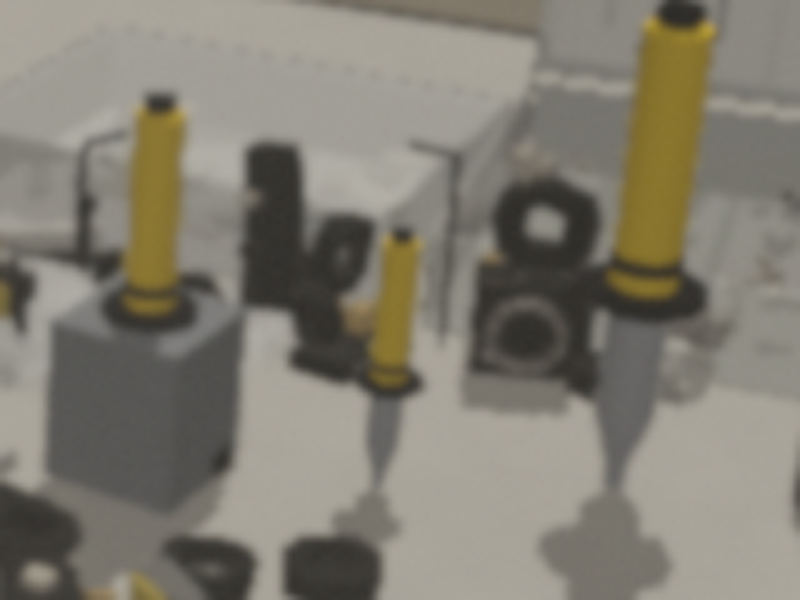

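View pics/stand_t.png

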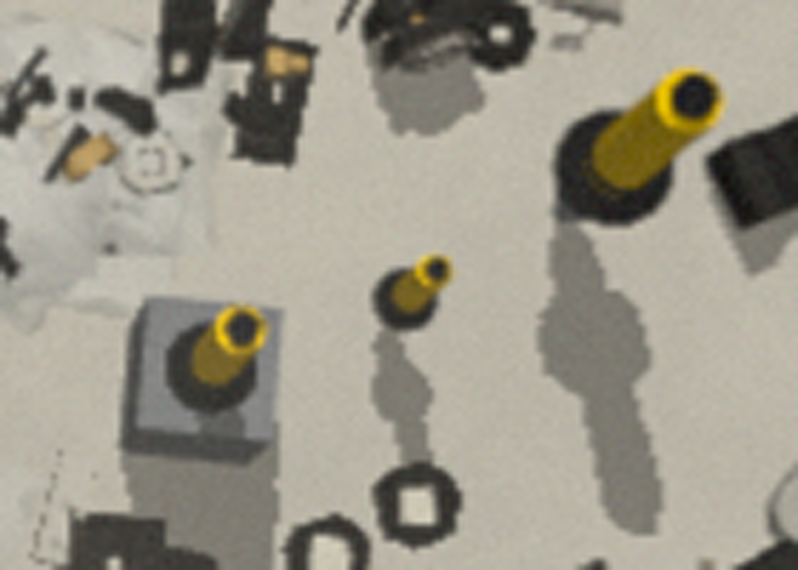

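```bash
python3 - <<'E'
from h import *
import pickle
c=pickle.load(open('top.pkl','rb'));s=pickle.load(open('scene.pkl','rb'))
def f(x,y,ox,oy,fx,fy): return [(x+.5)/fx-.5+ox,(y+.5)/fy-.5+oy]
P=lambda x,y:f(x,y,160,180,5,4.6); Q=lambda x,y:f(x,y,360,170,5.7,5.7); R=lambda x,y:f(x,y,370,190,5,5)
print('seam',cast(c,[P(113,152),P(338,158)],.02),'dot',cast(c,[P(361,165)],.008))
bp=[P(97,64),P(386,74),P(374,262),P(80,250)]
e=cast(c,bp,.008);print('backing',e,e.mean(0),[np.linalg.norm(e[i]-e[i-1]) for i in range(4)])
e=cast(c,[P(119,69),P(346,78),P(332,244),P(105,235)],.02);print('plates',e,e.mean(0),[np.linalg.norm(e[i]-e[i-1]) for i in range(4)])
e=cast(c,[Q(148,300),Q(283,312),Q(272,440),Q(133,432)],.06);print('stand',e,e.mean(0),[np.linalg.norm(e[i]-e[i-1]) for i in range(4)])
print('collar',cast(c,[Q(212,366)],.064),'cap',cast(c,[Q(242,328)],.14))
print('scene cap',cast(s,[R(160,98)],.14),'collar',cast(s,[R(152,302)],.064))
for p in [(402,228),(397,234)]:print(pts(c,[p]))
print('big probe cap',pts(c,[(480,187),(482,187)]), 'black cyl',pts(s,[(425,222)]))
print('seam pts',pts(c,[(195,213),(205,214),(215,214)]))
E
```

```text
seam [[0.56894975 0.33588468 0.02      ]
 [0.5654132  0.23715601 0.02      ]] dot [[0.56454347 0.22906685 0.008     ]]
backing [[0.61540483 0.34809939 0.008     ]
 [0.60962769 0.21902905 0.008     ]
 [0.51707164 0.22216496 0.008     ]
 [0.52371852 0.351604   0.008     ]] [0.56645567 0.28522435 0.008     ] [np.float64(0.09175326181213785), np.float64(0.12919956709197805), np.float64(0.09260915795480482), np.float64(0.12960959048040413)]
plates [[0.60972695 0.33494863 0.02      ]
 [0.60467422 0.2346602  0.02      ]
 [0.52373902 0.23866208 0.02      ]
 [0.52869846 0.33766494 0.02      ]] [0.56670966 0.28648396 0.02      ] [np.float64(0.08107400823949565), np.float64(0.10041562636783885), np.float64(0.0810340783865899), np.float64(0.09912700542882905)]
stand [[ 0.53664375 -0.10440771  0.06      ]
 [ 0.53180411 -0.15403599  0.06      ]
 [ 0.48405902 -0.1482367   0.06      ]
 [ 0.48732663 -0.09748904  0.06      ]] [ 0.50995838 -0.12604236  0.06      ] [np.float64(0.049800069920641114), np.float64(0.04986370136717563), np.float64(0.048095997255259974), np.float64(0.0508527443396147)]
collar [[ 0.5110051  -0.12661722  0.064     ]] cap [[ 0.51053268 -0.12601466  0.14      ]]
scene cap [[ 0.51163397 -0.12481057  0.14      ]] collar [[ 0.51586413 -0.12422899  0.064     ]]
[[ 0.50882813 -0.12588271  0.13991919]]
[[ 0.50291808 -0.12068383  0.10691341]]
big probe cap [[ 0.58071205 -0.27117475  0.17441799]
 [ 0.58050858 -0.27475402  0.1750592 ]] black cyl [[ 0.63373579 -0.12460507  0.07588942]]
seam pts [[0.56797511 0.30778539 0.02009837]
 [0.56538672 0.2855797  0.02104387]
 [0.56530301 0.26373213 0.02080998]]
```

```bash
cat >> h.py <<'E'
from scipy.spatial.transform import Rotation as Ro
def st():
    s=ctrl.get_state();R=Ro.from_quat(s['tcp_rot']).as_matrix()
    print('t',round(s['time'],2),'p',s['eef_pos'].round(4),'F',s['contact_force'].round(1),'op',round(s['opening'],3),'q',s['qpos'].round(2).tolist())
    print('R',R.round(4).tolist());return s,R
def go(W):
    s,R=st()
    for w in W: print(w,'travel',((np.array(w)-s['eef_pos'])@R).round(4).tolist())
def rot(yaw):
    # rotvec in tool frame to have x down, y along world yaw
    s=ctrl.get_state();R=Ro.from_quat(s['tcp_rot'])
    for k in(0,np.pi):
        y=np.array([np.cos(yaw+k),np.sin(yaw+k),0]);x=np.array([0,0,-1.]);D=np.c_[x,y,np.cross(x,y)]
        print('dr',k,(R.inv()*Ro.from_matrix(D)).as_rotvec().round(4))
E
python3 - <<'E'
from h import *
import pickle
go([[.511,-.126,.25],[.511,-.126,.089]]);rot(0);rot(np.pi/2)
s=pickle.load(open('scene.pkl','rb'));c=pickle.load(open('top.pkl','rb'))
print('small probe',pts(c,[(435,217),(431,221)]),pts(s,[(449,250)]))
E
```

```text
t 0.1 p [ 0.257  -0.6235  0.23  ] F [-0.3 -0.5 -0. ] op 1.002 q [-1.33, 0.29, 1.58, -0.0, 1.28, -0.15]
R [[-0.0005, 0.3809, -0.9246], [0.0021, -0.9246, -0.3809], [-1.0, -0.0022, -0.0003]]
[0.511, -0.126, 0.25] travel [-0.019, -0.3633, -0.4244]
[0.511, -0.126, 0.089] travel [0.142, -0.3629, -0.4243]
dr 0 [-1.18   -0.0016  0.0017]
dr 3.141592653589793 [1.9616e+00 1.9000e-03 1.7000e-03]
dr 0 [-2.7508e+00 -3.1000e-03  2.0000e-04]
dr 3.141592653589793 [3.908e-01 1.000e-04 2.200e-03]
small probe [[ 0.54004299 -0.20125021  0.09377466]
 [ 0.53586544 -0.1970773   0.07363301]] [[ 0.53556308 -0.20345077  0.07429464]]
```

play_rows --claw '[0, 0, 0, 0, 0, 0, 0, 0, 0, 0, 0, 0, 0, 0, 0, 0]' --travel '[[-0.019, -0.03, -0.035], [-0.019, -0.06, -0.07], [-0.019, -0.09, -0.105], [-0.019, -0.12, -0.14], [-0.019, -0.15, -0.175], [-0.019, -0.18, -0.21], [-0.019, -0.21, -0.245], [-0.019, -0.24, -0.28], [-0.019, -0.27, -0.315], [-0.019, -0.3, -0.35], [-0.019, -0.33, -0.386], [-0.019, -0.363, -0.424], [-0.019, -0.363, -0.424], [-0.019, -0.363, -0.424], [-0.019, -0.363, -0.424], [-0.019, -0.363, -0.424]]' --dr '[[-0.1, 0, 0], [-0.2, 0, 0], [-0.3, 0, 0], [-0.4, 0, 0], [-0.5, 0, 0], [-0.6, 0, 0], [-0.7, 0, 0], [-0.8, 0, 0], [-0.9, 0, 0], [-1.0, 0, 0], [-1.1, 0, 0], [-1.18, -0.0016, 0.0017], [-1.18, -0.0016, 0.0017], [-1.18, -0.0016, 0.0017], [-1.18, -0.0016, 0.0017], [-1.18, -0.0016, 0.0017]]' --force 40

```text
time: 1.7
eef_pos: [0.5103, -0.1276, 0.2497]
tcp_rot: [-0.5, -0.5, 0.501, -0.499]
contact_force: [0.5, -0.1, 0.6]
opening: 1.001
```

```bash
python3 - <<'E'
from h import *
go([[.511,-.126,.089]]);rot(0)
c=vision.read_camera('scene');cv2.imwrite('pics/s1.png',c['img'][:,:,::-1])
print(ctrl.get_state()['dq'])
E
```

```text
t 1.7 p [ 0.5103 -0.1276  0.2497] F [ 0.5 -0.1  0.6] op 1.001 q [-0.44, -0.06, 1.92, -0.0, 1.28, -0.44]
R [[-0.0005, 1.0, -0.0023], [-0.0001, -0.0023, -1.0], [-1.0, -0.0005, 0.0001]]
[0.511, -0.126, 0.089] travel [0.1607, 0.0008, -0.0016]
dr 0 [-0.0023  0.0001  0.0005]
dr 3.141592653589793 [ 3.1393e+00  8.0000e-04 -1.0000e-04]
[-3.17276960e-05 -1.52335284e-03 -1.91380642e-03 -6.54391637e-04
 -5.35500403e-04  6.25422064e-04]
```

View pics/s1.png

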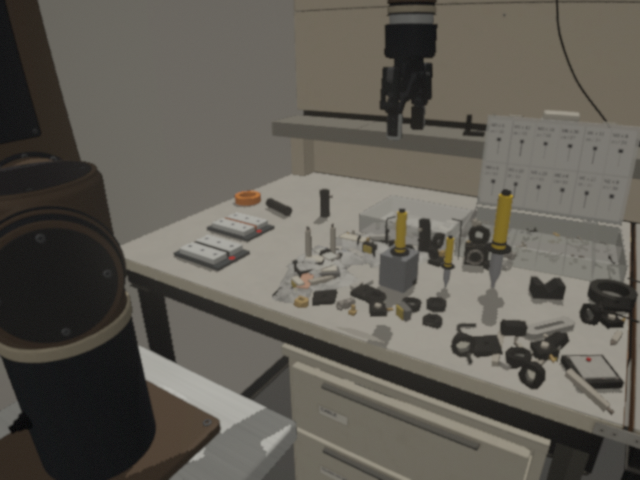

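The gripper hangs at about (408,100), above the probe at (401,230), and the scene is undisturbed.

play_rows --claw '[0, 0, 0, 0, 0, 0, 0, 0]' --travel '[[0.03, 0.001, -0.002], [0.06, 0.001, -0.002], [0.09, 0.001, -0.002], [0.12, 0.001, -0.002], [0.145, 0.001, -0.002], [0.161, 0.001, -0.002], [0.161, 0.001, -0.002], [0.161, 0.001, -0.002]]' --dr '[[-0.002, 0, 0.0005], [-0.002, 0, 0.0005], [-0.002, 0, 0.0005], [-0.002, 0, 0.0005], [-0.002, 0, 0.0005], [-0.002, 0, 0.0005], [-0.002, 0, 0.0005], [-0.002, 0, 0.0005]]'

```text
time: 2.55
eef_pos: [0.5112, -0.1266, 0.0891]
tcp_rot: [0.501, 0.499, -0.501, 0.5]
contact_force: [-0.1, -0.5, 0.6]
opening: 1.001
```

```bash
python3 - <<'E'
from h import *
go([[.511,-.126,.089]]);rot(0)
c=vision.read_camera('scene');cv2.imwrite('pics/s2.png',cv2.resize(c['img'][150:310,330:530],None,fx=4,fy=3.7)[:,:,::-1])
E
```

```text
t 2.55 p [ 0.5112 -0.1266  0.0891] F [-0.1 -0.5  0.6] op 1.001 q [-0.44, 0.13, 2.04, -0.0, 0.97, -0.43]
R [[0.0001, 1.0, -0.0021], [-0.0001, -0.0021, -1.0], [-1.0, 0.0001, 0.0001]]
[0.511, -0.126, 0.089] travel [0.0001, -0.0002, -0.0006]
dr 0 [-0.0021  0.0001 -0.0001]
dr 3.141592653589793 [ 3.1395e+00 -2.0000e-04 -1.0000e-04]
```

View pics/s2.png

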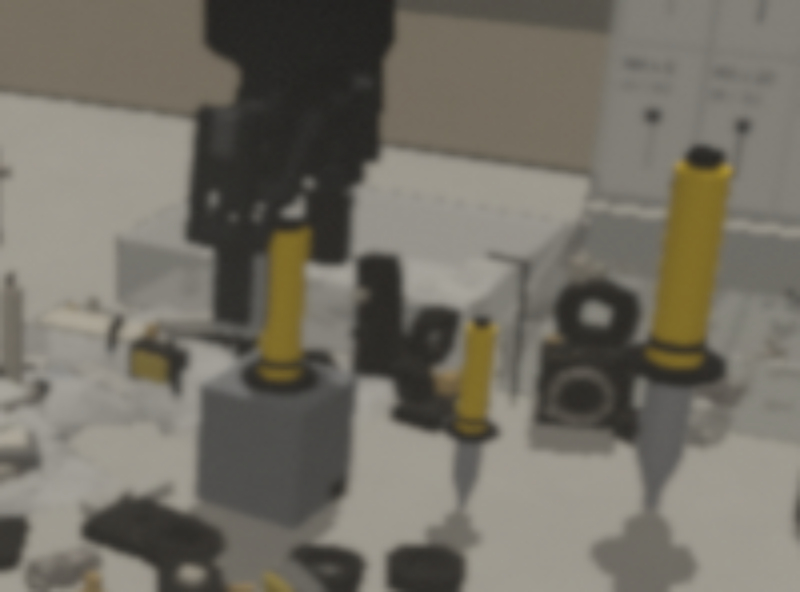

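The fingers, at crop (235,290) and (335,230), straddle the handle at (288,290). Next I close them.

play_rows --claw '[255, 255, 255, 255, 255, 255, 255, 255, 255, 255, 255, 255]' --travel '[[0, 0, 0], [0, 0, 0], [0, 0, 0], [0, 0, 0], [0, 0, 0], [0, 0, 0], [0, 0, 0], [0, 0, 0], [0, 0, 0], [0, 0, 0], [0, 0, 0], [0, 0, 0]]' --dr '[[0, 0, 0], [0, 0, 0], [0, 0, 0], [0, 0, 0], [0, 0, 0], [0, 0, 0], [0, 0, 0], [0, 0, 0], [0, 0, 0], [0, 0, 0], [0, 0, 0], [0, 0, 0]]' --force 40

```text
time: 3.8
eef_pos: [0.5121, -0.1268, 0.0903]
tcp_rot: [0.501, 0.499, -0.5, 0.5]
contact_force: [-0.2, 0.8, 4.6]
opening: 0.197
```

```bash
python3 - <<'E'
from h import *
go([[.511,-.126,.089]]);rot(0)
E
```

```text
t 3.8 p [ 0.5121 -0.1268  0.0903] F [-0.2  0.8  4.6] op 0.197 q [-0.44, 0.13, 2.04, 0.0, 0.97, -0.43]
R [[0.0024, 1.0, -0.0017], [-0.001, -0.0017, -1.0], [-1.0, 0.0024, 0.001]]
[0.511, -0.126, 0.089] travel [0.0013, -0.0011, -0.0008]
dr 0 [-0.0017  0.001  -0.0024]
dr 3.141592653589793 [ 3.1399e+00 -3.7000e-03 -1.5000e-03]
```

play_rows --claw '[255, 255, 255, 255, 255, 255, 255, 255, 255, 255]' --travel '[[-0.005, 0, 0], [-0.015, 0, 0], [-0.03, 0, 0], [-0.045, 0, 0], [-0.06, 0, 0], [-0.08, 0, 0], [-0.1, 0, 0], [-0.12, 0, 0], [-0.12, 0, 0], [-0.12, 0, 0]]' --dr '[[0, 0, -0.001], [0, 0, -0.002], [0, 0, -0.002], [0, 0, -0.002], [0, 0, -0.002], [0, 0, -0.002], [0, 0, -0.002], [0, 0, -0.002], [0, 0, -0.002], [0, 0, -0.002]]'

```text
time: 4.8
eef_pos: [0.512, -0.1267, 0.211]
tcp_rot: [0.5, 0.499, -0.5, 0.5]
contact_force: [-0.6, -0.2, -0.3]
opening: 0.194
```

```bash
python3 - <<'E'
from h import *
go([[.5645,.232,.21],[.5645,.232,.12]]);rot(0)
c=vision.read_camera('scene');cv2.imwrite('pics/s3.png',cv2.resize(c['img'][90:310,300:520],None,fx=3.6,fy=2.7)[:,:,::-1])
E
```

```text
t 4.8 p [ 0.512  -0.1267  0.211 ] F [-0.6 -0.2 -0.3] op 0.194 q [-0.43, -0.02, 1.96, -0.0, 1.2, -0.43]
R [[0.0018, 1.0, -0.0017], [-0.0017, -0.0017, -1.0], [-1.0, 0.0019, 0.0017]]
[0.5645, 0.232, 0.21] travel [0.0005, 0.0519, -0.3588]
[0.5645, 0.232, 0.12] travel [0.0905, 0.0517, -0.3589]
dr 0 [-0.0017  0.0017 -0.0018]
dr 3.141592653589793 [ 3.1399e+00 -2.9000e-03 -2.7000e-03]
```

View pics/s3.png

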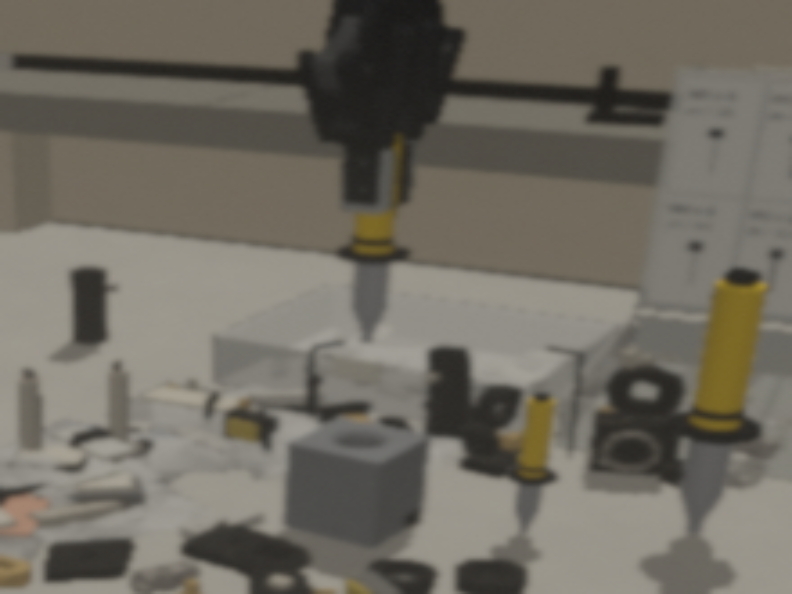

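The probe hangs upright in the gripper, tip at crop (367,338), and the stand's hole is empty at (362,437). Next I carry it over the red-dot end.

play_rows --claw '[255, 255, 255, 255, 255, 255, 255, 255, 255, 255, 255, 255, 255, 255, 255, 255]' --travel '[[0, 0.003, -0.015], [0, 0.006, -0.045], [0, 0.01, -0.075], [0, 0.015, -0.105], [0, 0.019, -0.135], [0, 0.024, -0.165], [0, 0.028, -0.195], [0, 0.032, -0.225], [0, 0.036, -0.255], [0, 0.04, -0.285], [0, 0.045, -0.315], [0, 0.05, -0.34], [0, 0.052, -0.355], [0, 0.052, -0.359], [0, 0.052, -0.359], [0, 0.052, -0.359]]' --dr '[[-0.002, 0.002, -0.002], [-0.002, 0.002, -0.002], [-0.002, 0.002, -0.002], [-0.002, 0.002, -0.002], [-0.002, 0.002, -0.002], [-0.002, 0.002, -0.002], [-0.002, 0.002, -0.002], [-0.002, 0.002, -0.002], [-0.002, 0.002, -0.002], [-0.002, 0.002, -0.002], [-0.002, 0.002, -0.002], [-0.002, 0.002, -0.002], [-0.002, 0.002, -0.002], [-0.002, 0.002, -0.002], [-0.002, 0.002, -0.002], [-0.002, 0.002, -0.002]]'

```text
time: 6.45
eef_pos: [0.5638, 0.2317, 0.2092]
tcp_rot: [0.499, 0.501, -0.501, 0.499]
contact_force: [-0.5, 1.2, -0.4]
opening: 0.2
```

```bash
python3 - <<'E'
from h import *
go([[.5645,.232,.16],[.5645,.232,.11]]);rot(0)
p=ctrl.get_state()['eef_pos']
for n in('scene','top'):
    c=vision.read_camera(n)
    tip=p-[0,0,.0853];col=p-[0,0,.0853-.057]
    uv=proj(c,[tip,col]);print(n,uv)
    u,v=uv.mean(0).astype(int);u0,v0=max(u-60,0),max(v-45,0)
    im=cv2.resize(c['img'][v0:v0+90,u0:u0+120],None,fx=6,fy=6,interpolation=2)[:,:,::-1].copy()
    for q in uv: cv2.drawMarker(im,tuple(int(x) for x in ((q+.5-[u0,v0])*6)),(255,0,255),0,20,1)
    cv2.imwrite(f'pics/{n}4.png',im)
E
```

```text
t 6.45 p [0.5638 0.2317 0.2092] F [-0.5  1.2 -0.4] op 0.2 q [0.22, 0.16, 1.76, 0.0, 1.22, 0.22]
R [[-0.0031, 1.0, -0.0003], [0.0007, -0.0003, -1.0], [-1.0, -0.0031, -0.0007]]
[0.5645, 0.232, 0.16] travel [0.0492, 0.0009, -0.0002]
[0.5645, 0.232, 0.11] travel [0.0992, 0.001, -0.0002]
dr 0 [-0.0003 -0.0007  0.0031]
dr 3.141592653589793 [3.1413e+00 4.8000e-03 1.1000e-03]
scene [[254.5124868  181.42296368]
 [252.66283921 155.13168563]]
top [[220.69861598 203.60254659]
 [214.99184426 196.55090447]]
```

View pics/scene4.png

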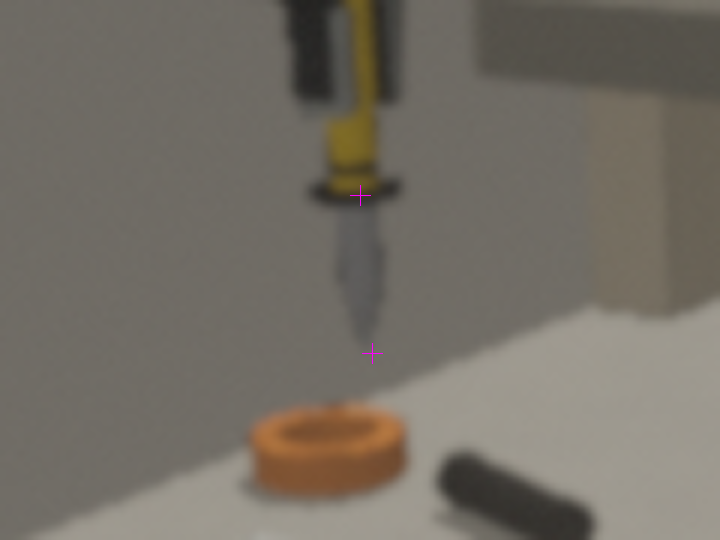

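View pics/top4.png

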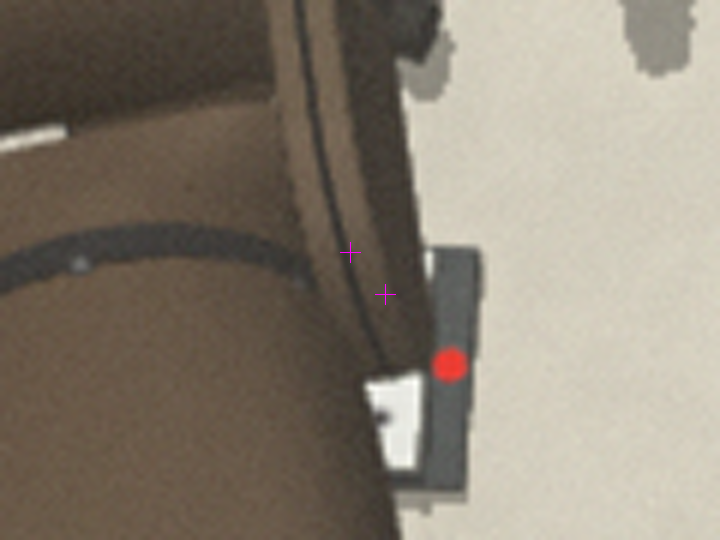

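The probe hangs at scene crop (365,345) for the tip, within about 1 px of the predicted (372,352). The top view shows the arm over the panel with the red dot at (450,365). Next I lower it at the dot end.

play_rows --claw '[255, 255, 255, 255, 255, 255, 255, 255, 255, 255, 255, 255, 255]' --travel '[[0.01, 0.001, 0], [0.025, 0.001, 0], [0.04, 0.001, 0], [0.055, 0.001, 0], [0.067, 0.001, 0], [0.077, 0.001, 0], [0.085, 0.001, 0], [0.09, 0.001, 0], [0.094, 0.001, 0], [0.097, 0.001, 0], [0.099, 0.001, 0], [0.099, 0.001, 0], [0.099, 0.001, 0]]' --dr '[[0, 0, 0.003], [0, 0, 0.003], [0, 0, 0.003], [0, 0, 0.003], [0, 0, 0.003], [0, 0, 0.003], [0, 0, 0.003], [0, 0, 0.003], [0, 0, 0.003], [0, 0, 0.003], [0, 0, 0.003], [0, 0, 0.003], [0, 0, 0.003]]'

```text
time: 7.85
eef_pos: [0.565, 0.2316, 0.1109]
tcp_rot: [0.501, 0.5, -0.5, 0.5]
contact_force: [-0.8, -0.2, -1.0]
opening: 0.198
```

```bash
python3 - <<'E'
from h import *
go([[.5648,.236,.11],[.5668,.286,.11],[.569,.339,.11]]);rot(0)
p=ctrl.get_state()['eef_pos']
c=vision.read_camera('scene')
uv=proj(c,[p-[0,0,.0853]]);print(uv)
u0,v0=180,170
im=cv2.resize(c['img'][v0:v0+100,u0:u0+130],None,fx=6,fy=6,interpolation=2)[:,:,::-1].copy()
for q in uv: cv2.drawMarker(im,tuple(int(x) for x in ((q+.5-[u0,v0])*6)),(255,0,255),0,20,1)
cv2.imwrite('pics/scene5.png',im)
E
```

```text
t 7.85 p [0.565  0.2316 0.1109] F [-0.8 -0.2 -1. ] op 0.198 q [0.22, 0.27, 1.83, 0.0, 1.04, 0.22]
R [[0.0012, 1.0, -0.001], [0.0012, -0.001, -1.0], [-1.0, 0.0012, -0.0012]]
[0.5648, 0.236, 0.11] travel [0.0009, -0.0002, -0.0044]
[0.5668, 0.286, 0.11] travel [0.001, 0.0018, -0.0544]
[0.569, 0.339, 0.11] travel [0.001, 0.0039, -0.1074]
dr 0 [-0.001  -0.0012 -0.0012]
dr 3.141592653589793 [ 3.1406e+00 -1.9000e-03  1.9000e-03]
[[257.973996   224.12493178]]
```

View pics/scene5.png

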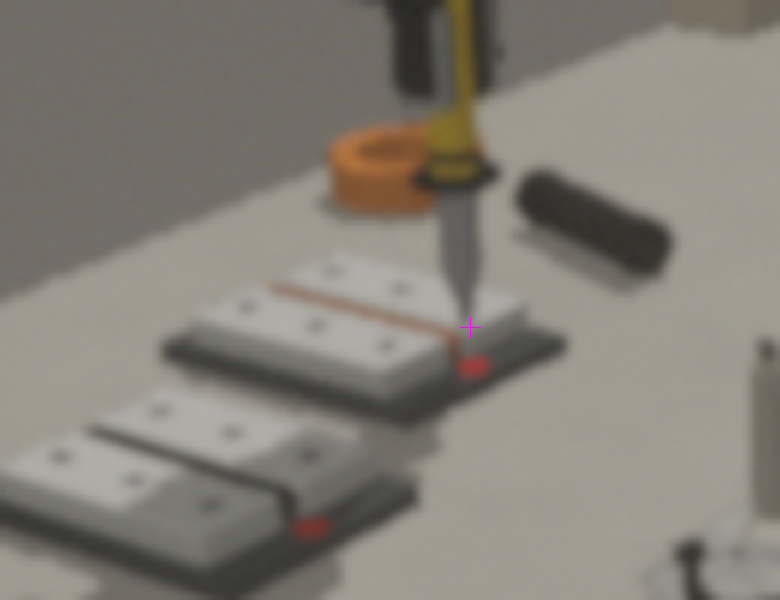

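The tip at crop (467,320) is just above and slightly beyond the seam's red-dot end at (455,338). A short slow start comes first, to check the speed.

play_rows --claw '[255, 255, 255, 255]' --travel '[[0.0005, 0, -0.002], [0.001, 0, -0.005], [0.001, 0, -0.008], [0.001, 0, -0.011]]' --dr '[[0, -0.001, -0.001], [0, -0.001, -0.001], [0, -0.001, -0.001], [0, -0.001, -0.001]]'

```text
time: 8.3
eef_pos: [0.565, 0.243, 0.1099]
tcp_rot: [0.5, 0.5, -0.5, 0.5]
contact_force: [-0.5, -0.7, 0.1]
opening: 0.198
```

```bash
python3 - <<'E'
from h import *
go([[.5668,.286,.11],[.569,.339,.11]]);rot(0);d=ctrl.get_state()['dq'];print(d, d[0]*.6)
E
```

```text
t 8.3 p [0.565  0.243  0.1099] F [-0.5 -0.7  0.1] op 0.198 q [0.24, 0.28, 1.82, 0.0, 1.04, 0.24]
R [[0.0002, 1.0, -0.0008], [0.0002, -0.0008, -1.0], [-1.0, 0.0002, -0.0002]]
[0.5668, 0.286, 0.11] travel [-0.0001, 0.0018, -0.043]
[0.569, 0.339, 0.11] travel [-0.0001, 0.0039, -0.096]
dr 0 [-0.0008 -0.0002 -0.0002]
dr 3.141592653589793 [ 3.1408e+00 -4.0000e-04  3.0000e-04]
[ 0.04889982  0.02462059 -0.03010359 -0.00013365  0.00446782  0.04848271] 0.02933989067535516
```

play_rows --claw '[255, 255, 255, 255, 255, 255, 255, 255, 255, 255, 255, 255, 255, 255, 255, 255, 255, 255]' --travel '[[0, 0.0001, -0.003], [0, 0.0002, -0.006], [0, 0.0004, -0.009], [0, 0.0005, -0.012], [0, 0.0006, -0.015], [0, 0.0008, -0.018], [0, 0.0009, -0.021], [0, 0.001, -0.024], [0, 0.0011, -0.027], [0, 0.0012, -0.03], [0, 0.0014, -0.033], [0, 0.0015, -0.036], [0, 0.0016, -0.039], [0, 0.0018, -0.042], [0, 0.0019, -0.045], [0, 0.002, -0.048], [0, 0.0021, -0.051], [0, 0.0022, -0.054]]' --dr '[[0, 0, 0], [0, 0, 0], [0, 0, 0], [0, 0, 0], [0, 0, 0], [0, 0, 0], [0, 0, 0], [0, 0, 0], [0, 0, 0], [0, 0, 0], [0, 0, 0], [0, 0, 0], [0, 0, 0], [0, 0, 0], [0, 0, 0], [0, 0, 0], [0, 0, 0], [0, 0, 0]]'

```text
time: 10.1
eef_pos: [0.5672, 0.2972, 0.11]
tcp_rot: [0.5, 0.5, -0.5, 0.5]
contact_force: [0.1, -0.4, 0.0]
opening: 0.199
```

```bash
python3 - <<'E'
from h import *
go([[.569,.339,.11]]);rot(0);d=ctrl.get_state()['dq'];print(d, d[0]*.6)
p=ctrl.get_state()['eef_pos']
c=vision.read_camera('scene')
uv=proj(c,[p-[0,0,.0853]]);print(uv)
u0,v0=180,170
im=cv2.resize(c['img'][v0:v0+100,u0:u0+130],None,fx=6,fy=6,interpolation=2)[:,:,::-1].copy()
for q in uv: cv2.drawMarker(im,tuple(int(x) for x in ((q+.5-[u0,v0])*6)),(255,0,255),0,20,1)
cv2.imwrite('pics/scene6.png',im)
E
```

```text
t 10.1 p [0.5672 0.2972 0.11  ] F [ 0.1 -0.4  0. ] op 0.199 q [0.32, 0.33, 1.75, 0.0, 1.06, 0.33]
R [[0.0003, 1.0, -0.0009], [0.0002, -0.0009, -1.0], [-1.0, 0.0003, -0.0002]]
[0.569, 0.339, 0.11] travel [-0.0, 0.0017, -0.0418]
dr 0 [-0.0009 -0.0002 -0.0003]
dr 3.141592653589793 [ 3.1407e+00 -4.0000e-04  4.0000e-04]
[ 0.04688719  0.0295673  -0.03633444  0.00017155  0.00834673  0.0462089 ] 0.02813231458613111
[[236.2993201  219.00801309]]
```

View pics/scene6.png

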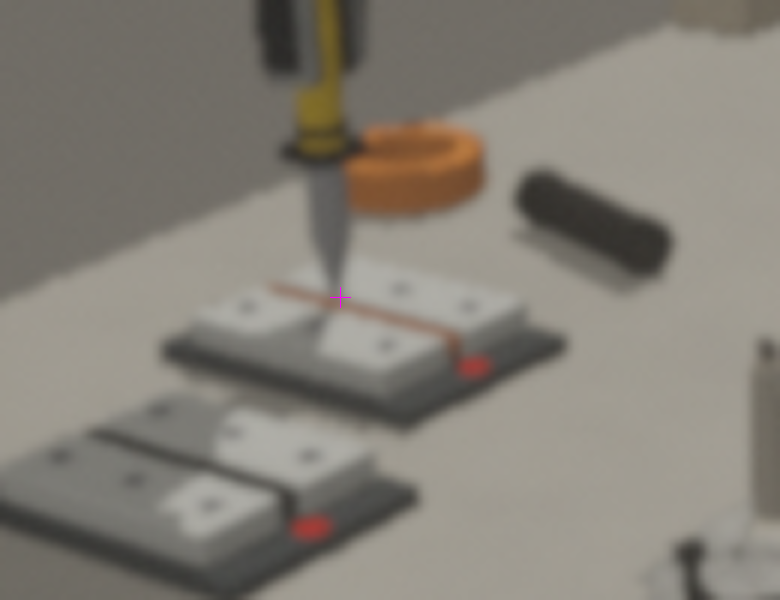

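The tip at crop (335,290) sits just over the seam line. I carry on to the far end at the same pace.

play_rows --claw '[255, 255, 255, 255, 255, 255, 255, 255, 255, 255, 255, 255, 255, 255, 255, 255]' --travel '[[0, 0.0001, -0.002], [0, 0.0002, -0.005], [0, 0.0004, -0.008], [0, 0.0005, -0.011], [0, 0.0006, -0.014], [0, 0.0008, -0.017], [0, 0.0009, -0.02], [0, 0.001, -0.023], [0, 0.0011, -0.026], [0, 0.0012, -0.029], [0, 0.0013, -0.032], [0, 0.0014, -0.035], [0, 0.0015, -0.038], [0, 0.0017, -0.041], [0, 0.0017, -0.042], [0, 0.0017, -0.042]]' --dr '[[0, 0, 0], [0, 0, 0], [0, 0, 0], [0, 0, 0], [0, 0, 0], [0, 0, 0], [0, 0, 0], [0, 0, 0], [0, 0, 0], [0, 0, 0], [0, 0, 0], [0, 0, 0], [0, 0, 0], [0, 0, 0], [0, 0, 0], [0, 0, 0]]'

```text
time: 11.75
eef_pos: [0.5689, 0.3398, 0.11]
tcp_rot: [0.5, 0.5, -0.5, 0.5]
contact_force: [0.4, 0.3, -0.7]
opening: 0.199
```

```bash
python3 - <<'E'
from h import *
go([[.569,.339,.211],[.512,-.1267,.211]]);rot(0)
p=ctrl.get_state()['eef_pos']
c=vision.read_camera('scene')
uv=proj(c,[p-[0,0,.0853]]);print(uv)
u0,v0=180,170
im=cv2.resize(c['img'][v0:v0+100,u0:u0+130],None,fx=6,fy=6,interpolation=2)[:,:,::-1].copy()
cv2.imwrite('pics/scene7.png',im)
E
```

```text
t 11.75 p [0.5689 0.3398 0.11  ] F [ 0.4  0.3 -0.7] op 0.199 q [0.39, 0.38, 1.7, 0.0, 1.07, 0.39]
R [[0.0003, 1.0, -0.0004], [0.0005, -0.0004, -1.0], [-1.0, 0.0003, -0.0005]]
[0.569, 0.339, 0.211] travel [-0.101, 0.0001, 0.0007]
[0.512, -0.1267, 0.211] travel [-0.1013, -0.0567, 0.4665]
dr 0 [-0.0004 -0.0005 -0.0003]
dr 3.141592653589793 [ 3.1412e+00 -5.0000e-04  8.0000e-04]
[[223.06613783 215.59202429]]
```

View pics/scene7.png

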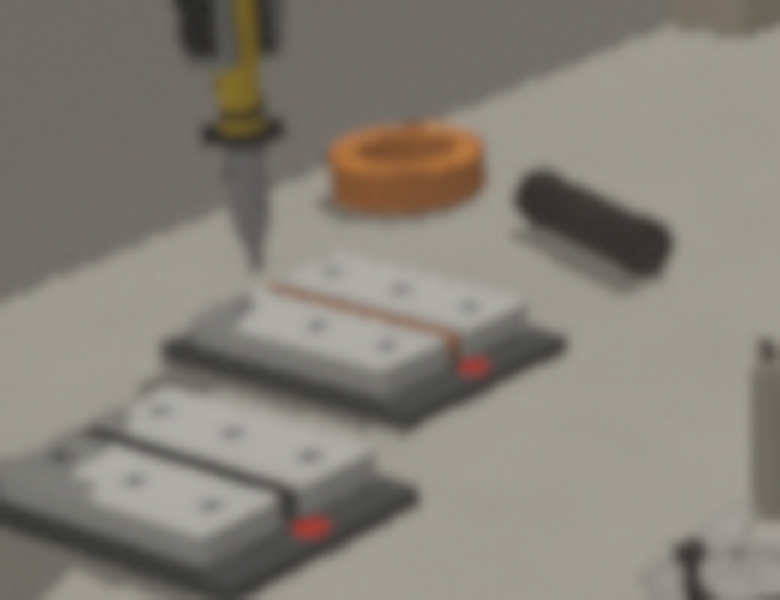

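The tip at crop (257,270) is just past the far end of the seam at (270,287). Next I go up, then back above the stand.

play_rows --claw '[255, 255, 255, 255, 255, 255]' --travel '[[-0.01, 0, 0], [-0.03, 0, 0], [-0.055, 0, 0], [-0.08, 0, 0], [-0.1, 0, 0], [-0.101, 0, 0]]' --dr '[[0, 0, 0], [0, 0, 0], [0, 0, 0], [0, 0, 0], [0, 0, 0], [0, 0, 0]]'

```text
time: 12.4
eef_pos: [0.571, 0.3404, 0.2163]
tcp_rot: [0.503, 0.499, -0.497, 0.501]
contact_force: [-0.0, 1.5, 0.2]
opening: 0.196
```

play_rows --claw '[255, 255, 255, 255, 255, 255, 255, 255, 255, 255, 255, 255, 255, 255, 255, 255, 255, 255, 255, 255]' --travel '[[0, -0.002, 0.015], [0, -0.005, 0.045], [0, -0.009, 0.075], [0, -0.013, 0.105], [0, -0.016, 0.135], [0, -0.02, 0.165], [0, -0.024, 0.195], [0, -0.027, 0.225], [0, -0.031, 0.255], [0, -0.035, 0.285], [0, -0.038, 0.315], [0, -0.042, 0.345], [0, -0.046, 0.375], [0, -0.049, 0.405], [0, -0.053, 0.435], [0, -0.056, 0.455], [0, -0.0567, 0.464], [0, -0.0567, 0.4665], [0, -0.0567, 0.4665], [0, -0.0567, 0.4665]]' --dr '[[0, 0, 0], [0, 0, 0], [0, 0, 0], [0, 0, 0], [0, 0, 0], [0, 0, 0], [0, 0, 0], [0, 0, 0], [0, 0, 0], [0, 0, 0], [0, 0, 0], [0, 0, 0], [0, 0, 0], [0, 0, 0], [0, 0, 0], [0, 0, 0], [0, 0, 0], [0, 0, 0], [0, 0, 0], [0, 0, 0]]'

```text
time: 14.4
eef_pos: [0.5138, -0.1253, 0.2138]
tcp_rot: [0.503, 0.499, -0.497, 0.501]
contact_force: [0.0, 0.6, -0.2]
opening: 0.204
```

```bash
python3 - <<'E'
from h import *
go([[.512,-.1267,.16],[.512,-.1267,.0905]]);rot(0)
p=ctrl.get_state()['eef_pos']
c=vision.read_camera('scene')
uv=proj(c,[p-[0,0,.0853]]);print(uv)
u0,v0=340,160
im=cv2.resize(c['img'][v0:v0+140,u0:u0+130],None,fx=5,fy=4.2,interpolation=2)[:,:,::-1].copy()
cv2.imwrite('pics/scene8.png',im)
E
```

```text
t 14.4 p [ 0.5138 -0.1253  0.2138] F [ 0.   0.6 -0.2] op 0.204 q [-0.43, -0.03, 1.95, 0.01, 1.21, -0.44]
R [[0.0077, 1.0, 0.0003], [0.0042, 0.0003, -1.0], [-1.0, 0.0077, -0.0042]]
[0.512, -0.1267, 0.16] travel [0.0537, -0.0022, 0.0017]
[0.512, -0.1267, 0.0905] travel [0.1232, -0.0028, 0.002]
dr 0 [ 0.0003 -0.0042 -0.0077]
dr 3.141592653589793 [-3.1413  0.0121 -0.0067]
[[402.02462474 215.38909269]]
```

View pics/scene8.png

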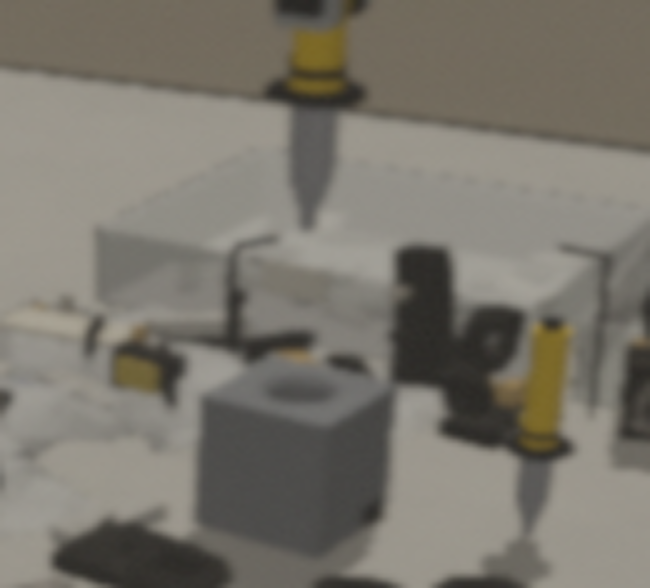

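The probe tip at crop (308,228) hangs above the hole at (302,387). I straighten the tool and lower to just above the mouth.

play_rows --claw '[255, 255, 255, 255, 255, 255]' --travel '[[0.01, -0.0022, 0.0017], [0.025, -0.0022, 0.0017], [0.04, -0.0022, 0.0017], [0.05, -0.0022, 0.0017], [0.0537, -0.0022, 0.0017], [0.0537, -0.0022, 0.0017]]' --dr '[[0, -0.004, -0.008], [0, -0.004, -0.008], [0, -0.004, -0.008], [0, -0.004, -0.008], [0, -0.004, -0.008], [0, -0.004, -0.008]]'

```text
time: 15.05
eef_pos: [0.5117, -0.1264, 0.159]
tcp_rot: [0.5, 0.501, -0.5, 0.499]
contact_force: [-0.0, -0.6, -0.5]
opening: 0.195
```

```bash
python3 - <<'E'
from h import *
go([[.512,-.1267,.0905]]);rot(0)
p=ctrl.get_state()['eef_pos']
c=vision.read_camera('scene')
uv=proj(c,[p-[0,0,.0853]]);print(uv)
u0,v0=350,190
im=cv2.resize(c['img'][v0:v0+110,u0:u0+100],None,fx=6,fy=5.4,interpolation=2)[:,:,::-1].copy()
cv2.imwrite('pics/scene9.png',im)
E
```

```text
t 15.05 p [ 0.5117 -0.1264  0.159 ] F [-0.  -0.6 -0.5] op 0.195 q [-0.43, 0.03, 2.0, 0.0, 1.11, -0.44]
R [[-0.0019, 1.0, 0.0006], [0.0009, 0.0006, -1.0], [-1.0, -0.0019, -0.0009]]
[0.512, -0.1267, 0.0905] travel [0.0685, 0.0004, 0.0004]
dr 0 [ 0.0006 -0.0009  0.0019]
dr 3.141592653589793 [-3.141e+00 -3.000e-03 -1.500e-03]
[[400.50303413 245.99894538]]
```

View pics/scene9.png

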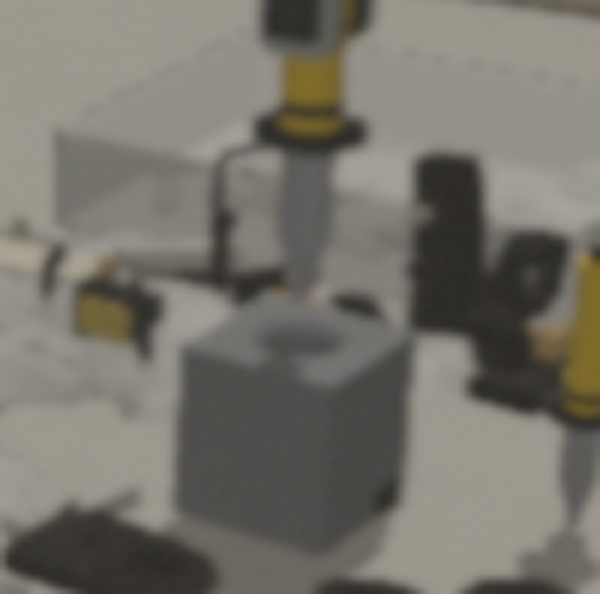

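The tip at (303,300) is centred over the hole at (302,338), and the 38 px gap matches the expected 13.6 mm. Next I insert it.

play_rows --claw '[255, 255, 255, 255, 255, 255, 255, 255, 255, 255, 255]' --travel '[[0.004, 0.0004, 0.0004], [0.01, 0.0004, 0.0004], [0.017, 0.0004, 0.0004], [0.024, 0.0004, 0.0004], [0.031, 0.0004, 0.0004], [0.038, 0.0004, 0.0004], [0.045, 0.0004, 0.0004], [0.052, 0.0004, 0.0004], [0.058, 0.0004, 0.0004], [0.062, 0.0004, 0.0004], [0.062, 0.0004, 0.0004]]' --dr '[[0, -0.001, 0.002], [0, -0.001, 0.002], [0, -0.001, 0.002], [0, -0.001, 0.002], [0, -0.001, 0.002], [0, -0.001, 0.002], [0, -0.001, 0.002], [0, -0.001, 0.002], [0, -0.001, 0.002], [0, -0.001, 0.002], [0, -0.001, 0.002]]'

```text
time: 16.2
eef_pos: [0.5122, -0.1269, 0.0971]
tcp_rot: [0.5, 0.5, -0.5, 0.5]
contact_force: [-0.5, 0.1, -1.3]
opening: 0.2
```

```bash
python3 - <<'E'
from h import *
go([[.512,-.1267,.0905]]);rot(0)
c=vision.read_camera('scene')
u0,v0=350,190
im=cv2.resize(c['img'][v0:v0+110,u0:u0+100],None,fx=6,fy=5.4,interpolation=2)[:,:,::-1].copy()
cv2.imwrite('pics/scene10.png',im)
E
```

```text
t 16.2 p [ 0.5122 -0.1269  0.0971] F [-0.5  0.1 -1.3] op 0.2 q [-0.44, 0.12, 2.04, -0.0, 0.98, -0.44]
R [[0.0003, 1.0, 0.0005], [-0.0002, 0.0005, -1.0], [-1.0, 0.0003, 0.0002]]
[0.512, -0.1267, 0.0905] travel [0.0066, -0.0002, -0.0002]
dr 0 [ 0.0005  0.0002 -0.0003]
dr 3.141592653589793 [-3.1411e+00  5.0000e-04  3.0000e-04]
```

View pics/scene10.png

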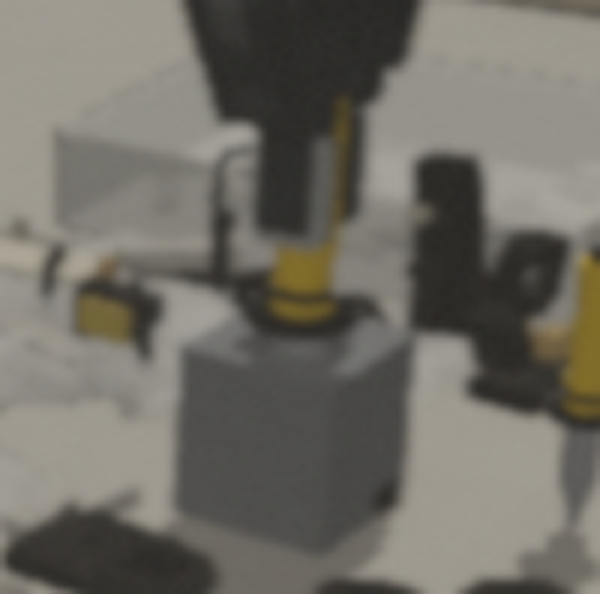

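The probe is in the hole, with the collar at (300,310) about 6 mm above the block. I lower the rest gently, then open.

play_rows --claw '[255, 255, 255, 255, 255, 255]' --travel '[[0.002, 0, 0], [0.004, 0, 0], [0.0055, 0, 0], [0.0063, 0, 0], [0.0063, 0, 0], [0.0063, 0, 0]]' --dr '[[0, 0, 0], [0, 0, 0], [0, 0, 0], [0, 0, 0], [0, 0, 0], [0, 0, 0]]'

```text
time: 16.85
eef_pos: [0.5125, -0.127, 0.0914]
tcp_rot: [0.5, 0.5, -0.5, 0.501]
contact_force: [0.2, 0.4, -1.1]
opening: 0.201
```

play_rows --claw '[200, 180, 150, 120, 80, 40, 0, 0, 0, 0, 0]' --travel '[[0, 0, 0], [0, 0, 0], [0, 0, 0], [0, 0, 0], [0, 0, 0], [0, 0, 0], [0, 0, 0], [0, 0, 0], [0, 0, 0], [0, 0, 0], [0, 0, 0]]' --dr '[[0, 0, 0], [0, 0, 0], [0, 0, 0], [0, 0, 0], [0, 0, 0], [0, 0, 0], [0, 0, 0], [0, 0, 0], [0, 0, 0], [0, 0, 0], [0, 0, 0]]'

```text
time: 17.95
eef_pos: [0.5125, -0.127, 0.0914]
tcp_rot: [0.5, 0.5, -0.5, 0.501]
contact_force: [0.4, 0.6, 0.4]
opening: 0.997
```

```bash
python3 - <<'E'
from h import *
go([[.512,-.1267,.25]]);rot(0)
c=vision.read_camera('scene')
u0,v0=350,190
im=cv2.resize(c['img'][v0:v0+110,u0:u0+100],None,fx=6,fy=5.4,interpolation=2)[:,:,::-1].copy()
cv2.imwrite('pics/scene11.png',im)
E
```

```text
t 17.95 p [ 0.5125 -0.127   0.0914] F [0.4 0.6 0.4] op 0.997 q [-0.44, 0.13, 2.04, -0.0, 0.97, -0.44]
R [[0.0011, 1.0, 0.0005], [-0.0005, 0.0005, -1.0], [-1.0, 0.0011, 0.0005]]
[0.512, -0.1267, 0.25] travel [-0.1586, -0.0003, -0.0003]
dr 0 [ 0.0005  0.0005 -0.0011]
dr 3.141592653589793 [-3.1411e+00  1.7000e-03  9.0000e-04]
```

View pics/scene11.png

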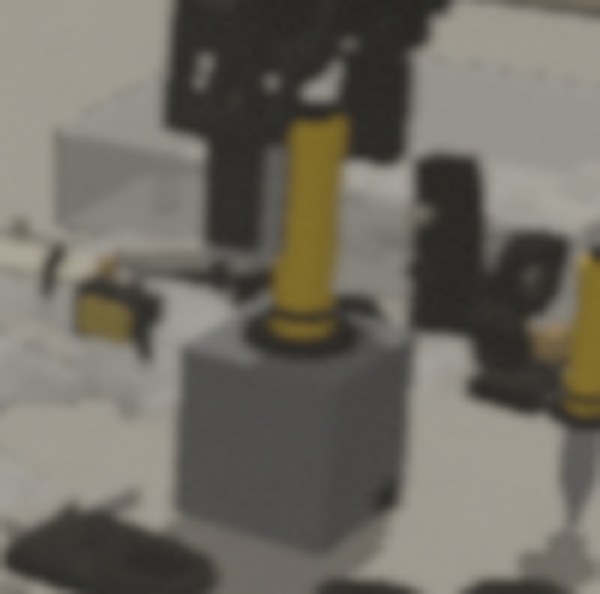

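The probe is seated, collar on the block at (300,330), and the fingers are clear of it. I move up and away.

play_rows --claw '[0, 0, 0, 0, 0, 0, 0, 0, 0, 0]' --travel '[[-0.01, 0, 0], [-0.03, 0, 0], [-0.055, 0, 0], [-0.08, 0, 0], [-0.105, 0, 0], [-0.13, 0, 0], [-0.15, 0, 0], [-0.15, 0, 0], [-0.15, 0, 0], [-0.15, 0, 0]]' --dr '[[0, 0, 0], [0, 0, 0], [0, 0, 0], [0, 0, 0], [0, 0, 0], [0, 0, 0], [0, 0, 0], [0, 0, 0], [0, 0, 0], [0, 0, 0]]'

```text
time: 19.0
eef_pos: [0.5115, -0.1266, 0.2398]
tcp_rot: [0.5, 0.501, -0.5, 0.5]
contact_force: [0.6, 0.5, -0.7]
opening: 0.997
```

```bash
python3 - <<'E'
from h import *
import pickle
st()
c=vision.read_camera('scene')
cv2.imwrite('pics/scene12.png',c['img'][:,:,::-1])
s0=pickle.load(open('scene.pkl','rb'))
for k in(s0,c):
    h=cv2.cvtColor(k['img'],cv2.COLOR_RGB2HSV)
    m=((h[...,0]>18)&(h[...,0]<30)&(h[...,1]>150)&(h[...,2]>80)).astype(np.uint8)
    n,l,s,ce=cv2.connectedComponentsWithStats(m)
    for i in range(1,n):
        if s[i,4]>100: print(s[i],ce[i].round(1))
E
```

```text
t 19.0 p [ 0.5115 -0.1266  0.2398] F [ 0.6  0.5 -0.7] op 0.997 q [-0.44, -0.05, 1.93, -0.0, 1.26, -0.44]
R [[-0.0013, 1.0, 0.0005], [0.0006, 0.0005, -1.0], [-1.0, -0.0013, -0.0006]]
[494 194  18  49 547] [502.2 218.5]
[397 213   9  34 221] [400.7 229.9]
[445 239   8  24 114] [448.6 250.5]
[494 194  18  49 555] [502.2 218.4]
[396 213  10  35 241] [400.8 230. ]
[445 239   8  24 117] [448.5 250.6]
```

View pics/scene12.png

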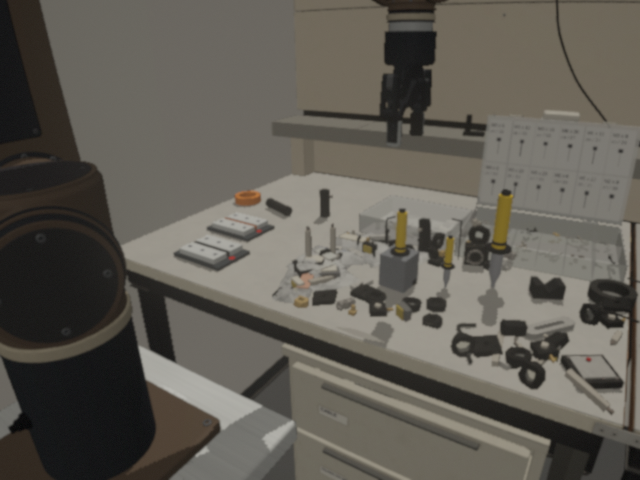

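The probe at (401,230) is back within 0.1 px of where it started, and the gripper at (408,100) is clear of everything. I hand the job in.

```bash
python3 -c "
from h import *
print(ctrl.sign_off())"
```

```text
the job is handed in; nothing more can be done
None
```

I took the middle-sized probe out of its stand and scanned the whole copper seam from the red-dot end to just past the far end. I then put the probe back, moved the gripper clear and handed the job in at about 19 s of the 51 s allowed.

- **Scan:** The tip moved at about 3 cm/s (arm-speed readings at two points gave 0.028 to 0.029 m/s). From the arm's position and the height at which I gripped the probe, it stayed about 5 mm above the seam. The camera put it up to 2 mm higher, still within 1 cm. The force readings showed no contact, and the black panel was never approached.
- **Return:** The last picture shows the handle within 0.1 px of its starting position, standing upright with the collar on the block. The gripper was open about 15 cm above its release height and touching nothing.
- **Disagreements:** The two cameras differed by up to about 5 mm on where the collar stood at the start; I used the top view, and the probe went back in without trouble. After the fast lift at the far end the tool was tilted by about 0.01 rad, which I corrected before putting the probe in. No check failed.

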